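# Index the weld-sample shuttle tray to its datum stop

## Robot

A 6-joint arm with a two-finger parallel gripper is mounted at the origin on a cart in front of the work surface, level with it; the furniture and walls round the work are solid. World frame = base frame: x ahead of the robot, y to its left, z up, the work surface at z = 0. Lengths are in mm, angles in rad, forces in N, time in s.
With the tool pointing down it reaches from about 350 to 875 mm from the base axis. Payload 4.2 kg.
Tool frame: the origin (TCP) lies midway between the tips of the shut fingers; the grasp point (between the pads) lies arm.grip_depth behind it (arm.grip_depth is the distance from the TCP to the grasp point, in mm); z points along the fingers, y is the direction in which the jaws open and shut (so a half turn about z gives the same grasp; the last joint's range is limited). The gripper opens to 85 mm and grips with 20 to 120 N. Pads are 22 mm wide; open, the fingers measure 114 mm over their backs; the gripper's body (76 mm by 85 mm) begins 54 mm behind the grasp point. The pads swing forward as they close: fully open they stand 13 mm farther back than shut.
Start: joints at [1.556, 0.385, 0.008, 0, -1.194, -0.259], TCP at [168.963, 601.707, 231.312] pointing down, gripper open.
Joint ranges: [-3.14, 3.14], [-1.21, 2.06], [-1.07, 1.41], [-3.16, 2.05], [-2.99, -0.16], [-3.1, 3.1]. Speed limits (rad/s): [2.79, 2.79, 3.14, 3.14, 3.14, 3.14].

## Interface

Orientations are given as a unit quaternion [x, y, z, w].
In Python, from bench import arm gives the robot as it stands.
- The arm moves only by the tool play_rows, never from a script. Its argument "motion" is one flat list of numbers, 7 for each row, row after row: the opening in per cent of the stroke, from 0 (shut) to 100 (fully open), then the shift along the world's x, y, z in cm, then the turn, a rotation vector about the world's x, y, z in degrees. A call has 1 to 5 rows; each row is the pose to reach, as a shift and turn from the pose commanded when the call began; what a row does not reach only later rows make up. A row lasts 1/8 s, in which the tool goes at most 62.5 mm and 10.7 degrees, less where a joint would pass 70% of its speed; a pose out of reach is approached as far as the arm can. A call with a gripper value outside its range is refused whole. The fingers move at their own pace and stop on an object; the grip force is fixed at half the most. Time passes only in rows, so rows that repeat a pose let the fingers close. It gives the time, the measured TCP pose, the force and the opening at its end, in the units of the state.
- arm.read_state(): the state, without advancing time (a new reading comes with each control period).
- arm.get_image(name): name is "side" or "top"; returns (picture, depth): 384x512x3 uint8, red, green, blue; 384x512 float32, mm along the optical axis (not along the pixel's ray), 0 where there is no reading.
- arm.camera_info(name): a dict with "fovy" (degrees; the focal length in pixels is half the picture's height over the tangent of half this angle, whatever the lens; pixels are square), "cx", "cy" (the principal point, pixels), "R" (3x3) and "t" (3): a world point X has camera coordinates R X + t. Camera axes: x right, y down, z forward; pixel columns grow to the right and rows downward; lengths in mm; the calibration is good to about 2 mm. A picture is of the moment at which its call begins. camera_info takes no time and is no camera call.
- arm.job_done(): hands the job in, once; it reports no verdict.
Trained networks look in the newest picture that a camera, given by its name, has taken for a name from the list of things; names that differ only in an ending like _2 or _b are one class to them, and where a whole thing is asked for, a point or a joint stands for the part that bears it (a point fixed in the world has none). Each returns a list of dicts, best first, with "confidence" (0 to 1); they miss things now and then, are a little off and sometimes report something else, mostly with a low value. They report only what shows in the picture. A call takes as long as a camera call. They do not tell look-alikes from the thing itself.
- arm.outline_of(thing, camera): "mask" (384x512 bool, what is visible of it) and "extent" ([left, top, width, height] in pixels, round what is visible of it).
- arm.place_of(thing, camera): "uv" ([column, row] in pixels: a listed point, or the origin of a listed thing).
The state is a dict: "clock": time; "joints": joint angles; "joint_vel": joint speeds; "joint_efforts": joint torques, N m; "position": TCP position; "ee_rot": TCP orientation; "contact_force": force on the tool from outside, world axes, zero at the start; "wrist_torque": the same for the moment, N m; "gripper_width": finger opening in mm.
Only numpy, scipy, OpenCV 4.12 (cv2) and the standard library are available. Lean on these libraries where they do the work, as an engineer would, in place of code of your own. Each camera call takes 0.05 s, during which the arm holds its last target.

## Task

In the shuttle tray, slide the carrier that stands in front of the dark datum stop fully into the empty near station, then slide the carrier with the round tube fully home against the stop and hold it pressed there for a good second with a steady push of 10 N, never more than 13 N. Last, slide the remaining carrier fully to the far wall, into the station that the tube carrier left, so that it blocks the way back. Do not ram or force any carrier, and leave the sleeve and collet behind the tray where they stand.

Things in the scene. Friction and masses are not known exactly. Their poses are not given: they have to be found in the camera images.
- tray: Fixed square aluminium tray, 144 mm outside, 124 mm inside, 2 x 2 stations centred at (+-31, +-31) mm. Origin: middle of the square's underside; x (far) and y (left) along its walls, turned -0.55 to -0.05 rad from the world's. Floor 5 mm up; walls 10 mm thick, 18 mm high, with lips reaching 5 mm inward over the carriers' flanges: they slide but cannot lift out. A carrier touching a wall is centred 32 mm off the middle.
- datum_stop: Dark steel housing with two bright screws, 60 x 12 mm, top 28 mm over the table, closing off the far left station, which runs 11 mm further to +y than the others. Origin: centre of its underside, at (32, 79, 5) mm in the tray. Its rigid stop pad, 34 mm wide, is screwed out toward -y by an amount not measured: a tube carrier touching it is centred at y = 32 to 42 mm in the tray. Find it by feel.
- empty_station (a point): Middle of the near left station, empty at the start: (-31, 31, 5) mm in the tray. The laser head hangs over the table to the left of the tray, from 0.25 m up: keep the wrist off it, leaning the tool a little to the right (-y) if need be.
- tube_carrier: Steel carrier with a round tube, 25 mm diameter, upright in its middle; starts far right. All carriers: flange 60 x 60 x 7 mm, corners rounded 5 mm; 46 mm square step up to 13 mm; fixed sample from 13 to 43 mm above the underside, to push or grip. Origin: centre of underside, on the tray floor; axes as the tray's. 0.17 to 0.35 kg, drag under 2 N; some 4 mm play in all between carriers and walls.
- block_carrier: The same carrier with a square upright block, 22 x 22 mm. Starts far left (in front of the datum stop) or near right; the bar carrier is in the other place.
- bar_carrier: The same carrier with a thin upright bar, 10 mm along its x and 30 mm along its y. Starts far left or near right.
- sleeve: Bystander: loose ground sleeve, 25 mm diameter, 30 mm high, standing 25 mm beyond the tray's far wall; origin at the centre of its underside.
- collet: Bystander: loose spring collet, 26 mm diameter, 34 mm high, beside the sleeve beyond the tray's far wall; origin at the centre of its underside.
Mind the look-alikes: they are no part of the job. What is shaped like the block_carrier but turquoise is not meant.

How it is judged:
By the outcome, as a careful person would: the job done as asked, in the order asked, and still so for the second after the job is handed in, with the robot touching nothing.
It also fails if it takes over 72 s, if anything falls off the work surface, if the arm or the gripper's body presses on something with over 40 N, if the wrist force passes 120 N, or if a joint passes its speed limit or range.

## Working session

There is one attempt and no reset: what is moved stays moved. The work goes in short steps, Python scripts to look and compute and a tool call to move; the robot and the scene stay as the last step left them, time stands still between calls to the robot, and variables do not carry over. Pictures are saved under pics/ and viewed, and the job is handed in when it is done.

Besides the shell and the picture viewer there is one more tool, called as a command line: name --argument value ..., lists and objects as JSON in quotes. play_rows: Moves the arm, as the interface text tells. Its arguments: {"type":"object","properties":{"motion":{"type":"array","items":{"type":"number"}}},"required":["motion"]}

```bash
ls; mkdir -p pics; python3 - <<'E'
from bench import arm
import cv2
s=arm.read_state();print(s);print(arm.grip_depth)
for n in("side","top"):
    p,d=arm.get_image(n);cv2.imwrite(f"pics/{n}0.png",p[:,:,::-1])
    print(n,arm.camera_info(n))
    for t in("tray","datum_stop","tube_carrier","block_carrier","bar_carrier","empty_station"):
        for r in arm.place_of(t,n):print(t,r)
E
```

```text
pics
{'clock': 0.0, 'joints': array([ 1.55561312e+00,  3.85552574e-01,  6.58603826e-03, -5.16207678e-04,
       -1.19401488e+00, -2.58601097e-01]), 'joint_vel': array([ 0.00173654,  0.00029197,  0.00025017, -0.00141466, -0.0001454 ,
        0.00177842]), 'joint_efforts': array([ 5.12920142e-04, -3.92282689e+01,  1.88399023e+01,  4.18625414e+00,
       -4.63713121e-03, -4.11778291e-07]), 'position': array([168.80342838, 601.14025184, 230.20588049]), 'ee_rot': array([ 9.90631273e-01, -1.36559256e-01, -1.05475917e-04,  1.11358779e-03]), 'contact_force': array([ 0.23002939,  0.45381986, -0.42987813]), 'wrist_torque': array([0.04276534, 0.00434258, 0.00873292]), 'gripper_width': 85.21934031541545}
18.700000000000003
side {'fovy': 47.86636997851472, 'cx': 247.53045412117447, 'cy': 189.10899971373686, 'R': array([[ 0.81670033, -0.57645795, -0.02639702],
       [-0.3128033 , -0.40379837, -0.85970982],
       [ 0.48492749,  0.71038237, -0.51010021]]), 't': array([-387.78947201,  262.92357135,  533.72757209])}
tray {'uv': [242.3, 236.7], 'confidence': 0.59}
datum_stop {'uv': [237.2, 213.1], 'c
[... 385 characters left out ...]
'R': array([[-0.00493   , -0.999805  ,  0.01912195],
       [-0.98113562,  0.00114061, -0.19331735],
       [ 0.19325784, -0.01971428, -0.98094992]]), 't': array([ 81.44686245, 559.09833265, 798.24937151])}
tray {'uv': [276.5, 234.1], 'confidence': 0.9}
datum_stop {'uv': [236.3, 214.1], 'confidence': 0.91}
tube_carrier {'uv': [297.4, 221.6], 'confidence': 0.72}
tube_carrier {'uv': [259.8, 252.9], 'confidence': 0.64}
block_carrier {'uv': [188.9, 213.3], 'confidence': 0.93}
block_carrier {'uv': [296.2, 257.0], 'confidence': 0.68}
bar_carrier {'uv': [263.6, 217.4], 'confidence': 0.71}
bar_carrier {'uv': [298.1, 221.2], 'confidence': 0.63}
empty_station {'uv': [260.8, 254.0], 'confidence': 0.73}
```

```bash
python3 - <<'E'
import cv2,numpy as np
a=cv2.imread("pics/side0.png");b=cv2.imread("pics/top0.png")
cv2.imwrite("pics/a.png",cv2.resize(a[150:300,150:350],None,fx=4,fy=4,interpolation=3))
cv2.imwrite("pics/b.png",cv2.resize(b[150:300,150:350],None,fx=4,fy=4,interpolation=3))
E
```

```text
(no output)
```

View pics/side0.png

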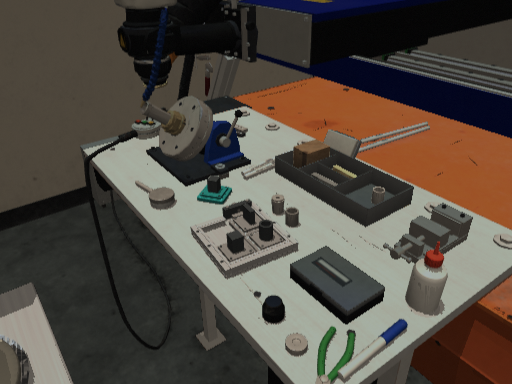

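View pics/top0.png

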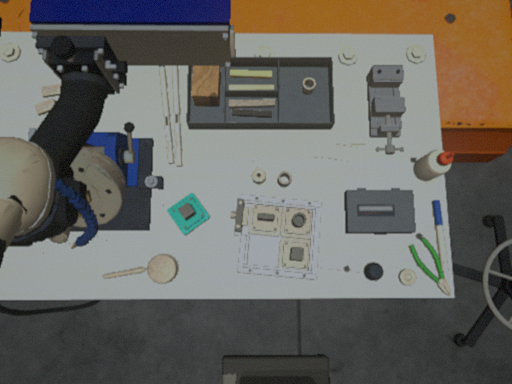

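View pics/a.png

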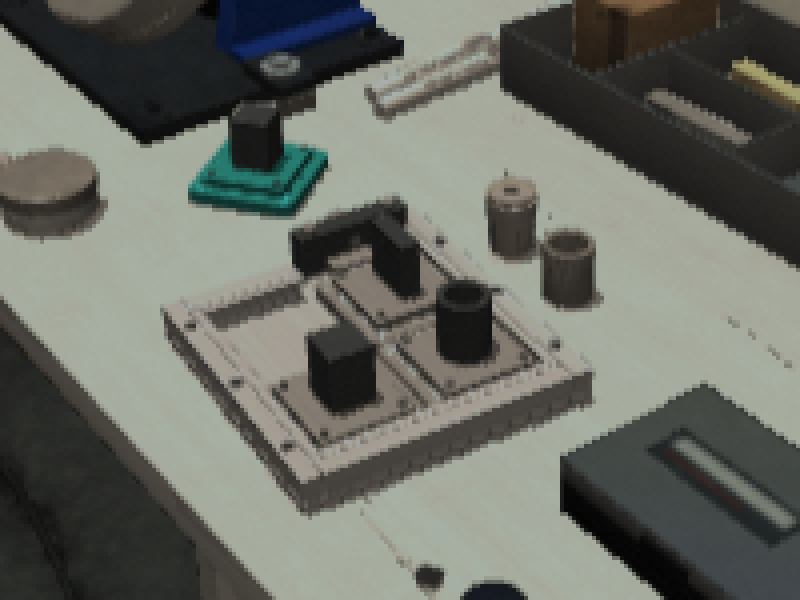

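View pics/b.png

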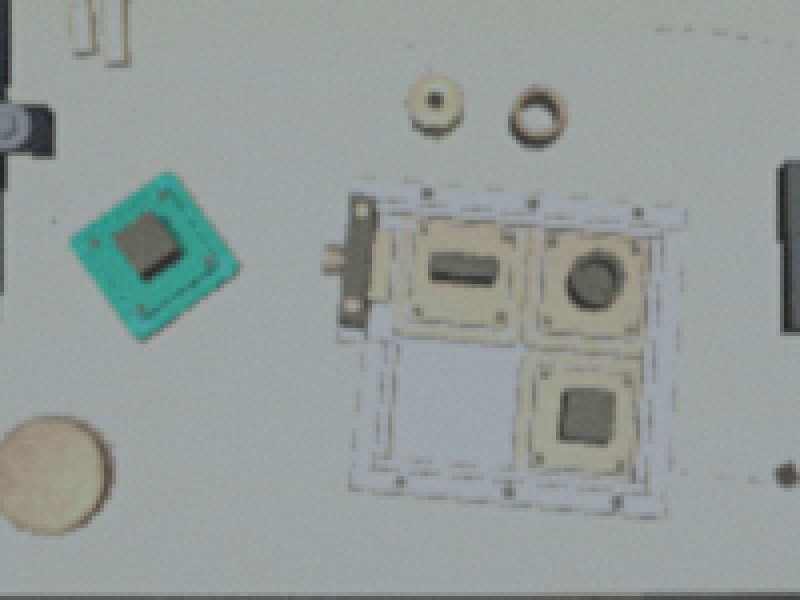

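The pictures show three carriers in the tray. In the top view, the bar is at (266,217) in front of the dark stop, the tube at (299,220), the block at (296,254), and the empty station at (262,254). The turquoise block at (188,213) lies outside the tray and is only a look-alike. So the order is bar, tube, block. Next I'll measure.

```bash
cat > h.py <<'E'
from bench import arm
import numpy as np,cv2
def cloud(n,p=None,d=None):
    if d is None:p,d=arm.get_image(n)
    c=arm.camera_info(n);f=d.shape[0]/2/np.tan(np.radians(c['fovy'])/2)
    v,u=np.mgrid[:d.shape[0],:d.shape[1]]
    C=np.stack([(u-c['cx'])/f*d,(v-c['cy'])/f*d,d],-1)
    W=(C-c['t'])@c['R'];W[d<=0]=np.nan
    return W,p
def proj(n,X):
    c=arm.camera_info(n);f=192/np.tan(np.radians(c['fovy'])/2)
    q=np.atleast_2d(X)@c['R'].T+c['t'];return q[:,:2]/q[:,2:]*f+[c['cx'],c['cy']]
E
python3 - <<'E'
from h import *
np.set_printoptions(precision=1,suppress=True)
for n,box in(("top",(190,285,228,330)),("side",(190,285,185,305))):
    W,p=cloud(n);np.save(f"pics/{n}.npy",W)
    r0,r1,c0,c1=box
    P=W[r0:r1,c0:c1].reshape(-1,3);P=P[np.isfinite(P[:,0])]
    print(n,len(P),np.histogram(P[:,2],bins=np.arange(-10,70,4)))
    # samples
    # connected comps above z 36
    m=np.zeros(W.shape[:2],np.uint8);m[r0:r1,c0:c1]=(W[r0:r1,c0:c1,2]>40)
    k,l,st,ce=cv2.connectedComponentsWithStats(m)
    for i in range(1,k):
        if st[i,4]>8:
            q=W[l==i];print(' top comp',ce[i],st[i,4],q.mean(0),q.min(0),q.max(0))
    m=(P[:,2]>14)&(P[:,2]<24)
    w=P[m,:2]
    r=cv2.minAreaRect(w.astype(np.float32));print(' wallrect',r)
E
```

```text
top 9661 (array([   9, 1321, 1961,  945,  394,  846, 2204, 1278,   65,  189,   69,
         17,   25,   78,  251,    9,    0,    0,    0]), array([-10,  -6,  -2,   2,   6,  10,  14,  18,  22,  26,  30,  34,  38,
        42,  46,  50,  54,  58,  62,  66]))
 top comp [265.4 216.1] 98 [520.6  62.1  46.9] [515.3  48.3  41.1] [526.8  77.2  50.3]
 top comp [298.9 219.2] 91 [514.9   1.8  46.8] [503.2  -9.5  40. ] [526.7  13.7  50.3]
 top comp [296.7 253.6] 161 [453.5   7.2  47. ] [442.   -4.5  40.6] [465.3  18.8  52.2]
 wallrect ((488.6499938964844, 46.07133102416992), (166.91207885742188, 144.05931091308594), 84.49295043945312)
side 11351 (array([  28,  372, 4872,  632,  535,  735, 1115, 1572,  209,  388,  208,
        115,   92,   88,  239,    5,    0,    0,    0]), array([-10,  -6,  -2,   2,   6,  10,  14,  18,  22,  26,  30,  34,  38,
        42,  46,  50,  54,  58,  62,  66]))
 top comp [248.3 209.5] 89 [518.5  57.5  46.2] [513.6  45.   40.1] [524.8  74.9  50.3]
 top comp [265.5 225.4] 130 [513.7  -1.5  45.8] [502.3 -13.7  40.1] [526.9  12.3  50.1]
 top comp [234.8 236.9] 164 [451.5   2.   46.8] [441.2  -7.6  40.2] [464.4  16.   50.4]
 wallrect ((502.5885314941406, 46.01091003417969), (282.96044921875, 202.71876525878906), 51.213138580322266)
```

```bash
python3 - <<'E'
from h import *
from scipy.optimize import minimize
np.set_printoptions(precision=0,suppress=True)
W=np.load("pics/top.npy")
for r in range(5,100,12):
    print(r,[tuple(np.round(W[r,c]).tolist()) for c in (10,50,90,130,180,225,240)])
S=np.load("pics/side.npy")
print("side")
for r in range(5,100,15):
    print(r,[tuple(np.round(S[r,c]).tolist() if np.isfinite(S[r,c,0]) else []) for c in (150,200,230,270,310,350,400)])
# tray fit per camera: wall top points z14..21: in-frame ring
np.set_printoptions(precision=3,suppress=True)
for n in("top","side"):
    Q=np.load(f"pics/{n}.npy").reshape(-1,3);Q=Q[np.isfinite(Q[:,0])]
    Q=Q[(abs(Q[:,0]-485)<110)&(abs(Q[:,1]-35)<110)]
    def score(p):
        c,s=np.cos(p[2]),np.sin(p[2]);d=Q[:,:2]-p[:2];x=d@[c,s];y=d@[-s,c]
        m=np.maximum(abs(x),abs(y));z=Q[:,2]-p[3]
        sg=lambda t:1/(1+np.exp(-t/1.0))
        ring=sg(72-m)*sg(m-57)
        return -np.sum(ring*(np.clip(1-abs(z-18)/6,-.5,1)))
    best=min((minimize(score,[485+a,35+b,-.095,0],method='Nelder-Mead',options=dict(xatol=.02,fatol=.1,maxiter=2000,initial_simplex=np.array([[485+a,35+b,-.095,0],[490+a,35+b,-.095,0],[485+a,40+b,-.095,0],[485+a,35+b,-.05,0],[485+a,35+b,-.1,2]])) ) for a in(0,4) for b in(-4,2)),key=lambda r:r.fun)
    print(n,best.x,best.fun)
E
```

```text
5 [(985.0, 597.0, -28.0), (737.0, 337.0, 359.0), (737.0, 289.0, 358.0), (738.0, 240.0, 358.0), (738.0, 178.0, 359.0), (738.0, 122.0, 360.0), (988.0, 109.0, -26.0)]
17 [(957.0, 594.0, -27.0), (720.0, 336.0, 359.0), (721.0, 287.0, 359.0), (721.0, 239.0, 359.0), (721.0, 178.0, 359.0), (722.0, 122.0, 359.0), (961.0, 109.0, -29.0)]
29 [(927.0, 590.0, -24.0), (705.0, 335.0, 358.0), (706.0, 287.0, 356.0), (705.0, 238.0, 358.0), (706.0, 177.0, 358.0), (708.0, 122.0, 355.0), (933.0, 109.0, -29.0)]
41 [(889.0, 577.0, -5.0), (689.0, 334.0, 358.0), (689.0, 286.0, 359.0), (705.0, 245.0, 330.0), (705.0, 181.0, 331.0), (704.0, 123.0, 333.0), (889.0, 109.0, 1.0)]
53 [(854.0, 565.0, 12.0), (676.0, 335.0, 353.0), (676.0, 287.0, 353.0), (706.0, 253.0, 297.0), (706.0, 186.0, 296.0), (706.0, 125.0, 298.0), (863.0, 109.0, -0.0)]
65 [(836.0, 571.0, -3.0), (663.0, 336.0, 347.0), (663.0, 287.0, 348.0), (706.0, 261.0, 262.0), (705.0, 190.0, 265.0), (700.0, 126.0, 275.0), (831.0, 109.0, 11.0)]
77 [(808.0, 566.0, 1.0), (811.0, 489.0, -3.0), (658.0, 295.0, 324.0), (810.0, 329.0, -1.0), (811.0, 229.0, -1.0), (804
[... 788 characters left out ...]
0), (710.0, 117.0, 296.0), (822.0, 120.0, 278.0), (999.0, 130.0, 249.0)]
65 [(479.0, 332.0, 265.0), (1419.0, 1849.0, -199.0), (956.0, 783.0, 93.0), (1961.0, 1853.0, -293.0), (716.0, 121.0, 266.0), (926.0, 209.0, 212.0), (955.0, 92.0, 230.0)]
80 [(466.0, 313.0, 241.0), (1409.0, 1847.0, -289.0), (972.0, 813.0, 30.0), (1968.0, 1862.0, -400.0), (1325.0, 771.0, -28.0), (924.0, 203.0, 178.0), (925.0, 64.0, 209.0)]
95 [(466.0, 324.0, 208.0), (1413.0, 1870.0, -391.0), (1639.0, 1872.0, -440.0), (1086.0, 723.0, -27.0), (1198.0, 630.0, -27.0), (1309.0, 540.0, -28.0), (924.0, 58.0, 178.0)]
top [487.746  34.856  -0.096  -0.709] -1372.4908716474763
side [488.04   36.518  -0.094   0.281] -928.2624852833833
```

```bash
python3 - <<'E'
from h import *
np.set_printoptions(precision=0,suppress=True)
for n in("top","side"):print(n,proj(n,[[169,601,231],[169,601,330],[0,0,0],[0,0,400],[488,35,0]]))
W=np.load("pics/top.npy");S=np.load("pics/side.npy")
for r in range(65,250,15):print(r,[tuple(np.round(W[r,c]).tolist()) for c in (5,25,45,65,80,95,110,125)])
a=cv2.imread("pics/side0.png");b=cv2.imread("pics/top0.png")
cv2.imwrite("pics/c.png",np.vstack([cv2.resize(a[0:150,90:350],None,fx=3,fy=3)[:300],cv2.resize(b[0:250,0:260],None,fx=1.2,fy=1.2,).copy() if 0 else cv2.resize(b[0:100,0:260],(780,300))]))
E
```

```text
top [[-157.  474.]
 [-236.  510.]
 [ 304.  526.]
 [ 360.  756.]
 [ 279.  237.]]
side [[ -34.   81.]
 [ -52.   33.]
 [ -67.  402.]
 [-275.   83.]
 [ 242.  241.]]
65 [(836.0, 580.0, -3.0), (835.0, 540.0, -1.0), (836.0, 501.0, -2.0), (662.0, 317.0, 350.0), (663.0, 300.0, 348.0), (664.0, 282.0, 345.0), (673.0, 269.0, 329.0), (673.0, 250.0, 328.0)]
80 [(804.0, 578.0, -3.0), (803.0, 538.0, -2.0), (801.0, 495.0, 4.0), (654.0, 326.0, 325.0), (653.0, 306.0, 327.0), (655.0, 289.0, 323.0), (666.0, 277.0, 298.0), (686.0, 269.0, 256.0)]
95 [(771.0, 573.0, -0.0), (772.0, 535.0, -2.0), (768.0, 492.0, 6.0), (633.0, 324.0, 326.0), (632.0, 304.0, 328.0), (638.0, 290.0, 316.0), (771.0, 367.0, 0.0), (772.0, 337.0, -1.0)]
110 [(740.0, 572.0, -3.0), (740.0, 532.0, -1.0), (736.0, 489.0, 8.0), (612.0, 322.0, 328.0), (613.0, 304.0, 325.0), (619.0, 290.0, 312.0), (741.0, 366.0, -3.0), (741.0, 336.0, -4.0)]
125 [(709.0, 568.0, -2.0), (709.0, 530.0, -3.0), (594.0, 347.0, 324.0), (594.0, 321.0, 325.0), (596.0, 305.0, 319.0), (604.0, 294.0, 296.0), (710.0, 364.0, -3.0), (660.0, 297.0, 138.0)]
140 [(549.0, 351.0, 
[... 772 characters left out ...]
, 415.0), (487.0, 309.0, 393.0), (498.0, 311.0, 334.0), (497.0, 292.0, 337.0), (542.0, 354.0, 93.0), (542.0, 328.0, 93.0), (557.0, 324.0, 11.0)]
215 [(464.0, 326.0, 438.0), (468.0, 320.0, 412.0), (472.0, 312.0, 383.0), (480.0, 311.0, 331.0), (513.0, 368.0, 118.0), (486.0, 289.0, 290.0), (520.0, 334.0, 66.0), (528.0, 322.0, 13.0)]
230 [(448.0, 321.0, 446.0), (456.0, 330.0, 387.0), (463.0, 334.0, 328.0), (472.0, 342.0, 246.0), (501.0, 404.0, 12.0), (470.0, 296.0, 263.0), (500.0, 348.0, 14.0), (501.0, 321.0, 10.0)]
245 [(434.0, 319.0, 448.0), (448.0, 372.0, 293.0), (474.0, 471.0, -0.0), (474.0, 434.0, -2.0), (456.0, 334.0, 208.0), (474.0, 379.0, -2.0), (474.0, 350.0, 0.0), (474.0, 323.0, -2.0)]
```

View pics/c.png

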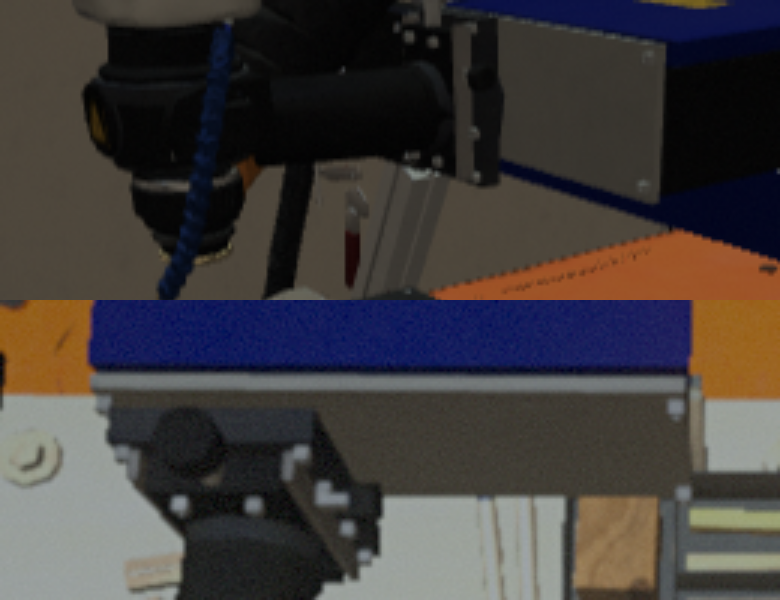

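play_rows --motion '[0,1.4,-6,0,0,0,2,0,2.8,-12,0,0,0,4,0,4.2,-18,0,0,0,6,0,5.6,-24,0,0,0,8,0,7,-30,0,0,0,10.3]'

```text
clock: 1.42
position: [239.2, 299.8, 231.6]
ee_rot: [0.999, -0.046, 0.0, -0.0]
contact_force: [0.5, 1.0, 0.3]
gripper_width: -0.1
```

play_rows --motion '[0,3.2,-4.8,-1,0,0,0,0,6.4,-9.6,-2,0,0,0,0,9.6,-14.4,-3,0,0,0,0,12.8,-19.2,-4,0,0,0,0,16,-24,-5,0,0,0]'

```text
clock: 2.05
position: [400.1, 60.1, 181.7]
ee_rot: [0.999, -0.047, 0.001, -0.001]
contact_force: [1.2, 0.9, 1.0]
gripper_width: -0.1
```

```bash
python3 -c "
from bench import arm;s=arm.read_state();print(s['joints'],s['position'],s['contact_force'])"
```

```text
[ 5.55379273e-01  4.95556835e-02 -5.71627594e-01  2.73695049e-04
 -9.47512856e-01  9.21666404e-01] [400.0720183   60.11301833 181.6560699 ] [1.24250392 0.88487292 1.01794179]
```

```bash
python3 - <<'E'
from h import *
for n in("top","side"):
    W,p=cloud(n);np.save(f"pics/{n}1.npy",W);cv2.imwrite(f"pics/{n}1.png",p[:,:,::-1])
W0=np.vstack([np.load(f"pics/{n}.npy").reshape(-1,3) for n in("top","side")])
L=W0[(W0[:,2]>190)&(W0[:,0]<620)&(W0[:,1]>200)&(W0[:,0]>380)&(W0[:,1]<450)]
for z in range(190,460,20):
    q=L[(L[:,2]>=z)&(L[:,2]<z+20)]
    if len(q):print(z,len(q),np.percentile(q[:,:2],[2,98],axis=0).round())
np.save("pics/laser.npy",L)
a=cv2.imread("pics/side1.png");b=cv2.imread("pics/top1.png")
cv2.imwrite("pics/d.png",np.vstack([cv2.resize(a[0:250],None,fx=1.17,fy=1.17),cv2.resize(b[:],None,fx=1.17,fy=1.17)[100:400]])[:600])
E
```

```text
190 108 [[454. 322.]
 [467. 347.]]
210 284 [[457. 310.]
 [519. 371.]]
230 383 [[462. 299.]
 [584. 438.]]
250 466 [[461. 292.]
 [568. 424.]]
270 846 [[453. 288.]
 [615. 368.]]
290 2042 [[446. 287.]
 [616. 380.]]
310 4173 [[447. 289.]
 [618. 374.]]
330 1592 [[449. 290.]
 [544. 371.]]
350 670 [[461. 298.]
 [521. 368.]]
370 1042 [[448. 305.]
 [547. 374.]]
390 1591 [[457. 308.]
 [553. 353.]]
410 2004 [[453. 316.]
 [536. 347.]]
430 573 [[427. 320.]
 [484. 336.]]
450 108 [[418. 316.]
 [448. 323.]]
```

View pics/d.png

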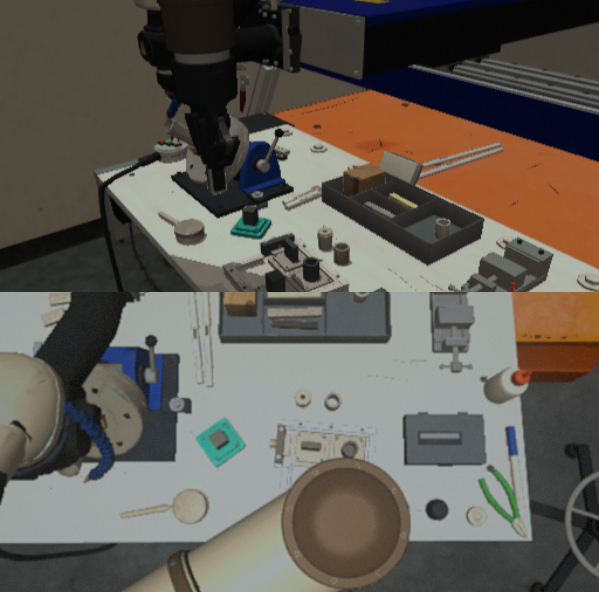

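```bash
python3 - <<'E'
from h import *
A=[]
for n in("top","side"):
    a=np.load(f"pics/{n}.npy");b=np.load(f"pics/{n}1.npy")
    m=(np.linalg.norm(a-b,axis=2)>40)&(b[...,2]>150)
    A.append(b[m])
P=np.vstack(A)
for z in range(150,800,30):
    q=P[(P[:,2]>=z)&(P[:,2]<z+30)]
    if len(q)>5:print(z,len(q),np.percentile(q[:,:2],[2,98],axis=0).round())
np.save("pics/robot1.npy",P)
E
```

```text
180 261 [[389.  39.]
 [410.  61.]]
210 338 [[385.  17.]
 [407.  87.]]
240 644 [[382.  -7.]
 [406. 106.]]
270 807 [[380.  -6.]
 [406.  92.]]
300 931 [[363.  16.]
 [426.  56.]]
330 1342 [[363.  16.]
 [428.  61.]]
360 1312 [[361.  14.]
 [428.  58.]]
390 1580 [[360.  13.]
 [428.  58.]]
420 77 [[359.  13.]
 [412.  75.]]
450 10 [[379. 123.]
 [407. 177.]]
480 4883 [[324.  73.]
 [412. 247.]]
510 16610 [[327.  25.]
 [434. 208.]]
540 2672 [[379.  40.]
 [419.  80.]]
```

play_rows --motion '[0,2.8,0,-1,3,0,0,0,5.6,0,-2,6,0,0,0,8.4,0,-4,9,0,0,0,11.2,0,-6,12,0,0,0,14.2,0,-8,12,0,0]'

```text
clock: 2.78
position: [542.2, 61.7, 101.1]
ee_rot: [0.993, -0.047, -0.004, -0.105]
contact_force: [-0.7, 1.5, 0.8]
gripper_width: 0.3
```

```bash
cat > look.py <<'E'
import sys
from h import *
k=sys.argv[1]
s=arm.read_state();print(s['clock'],s['joints'].round(3),s['position'].round(1),s['ee_rot'].round(3),s['contact_force'].round(1))
ims=[]
for n,b in(("side",(150,300,150,350)),("top",(150,300,190,390))):
    W,p=cloud(n);np.save(f"pics/{n}{k}.npy",W)
    q=p[:,:,::-1]
    if k.endswith("w"): ims.append(cv2.resize(q,(400,300)))
    else: ims.append(cv2.resize(q[b[0]:b[1],b[2]:b[3]],(400,300),interpolation=3))
cv2.imwrite(f"pics/L{k}.png",np.hstack(ims))
E
python3 look.py 2w
```

```text
2.775 [ 0.288  0.385 -0.276 -0.265 -0.866  1.356] [542.2  61.7 101.1] [ 0.993 -0.047 -0.004 -0.105] [-0.7  1.5  0.8]
```

View pics/L2w.png

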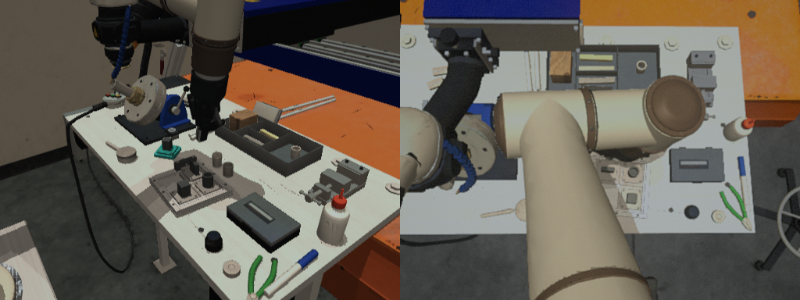

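```bash
cat > gap.py <<'E'
import sys
from h import *
from scipy.spatial import cKDTree
from scipy.spatial.transform import Rotation as R
k=sys.argv[1]
L=np.load("pics/laser.npy");A=[]
for n in("top","side"):
    a=np.load(f"pics/{n}.npy");b=np.load(f"pics/{n}{k}.npy")
    m=(np.linalg.norm(a-b,axis=2)>40)&(b[...,2]>60);A.append(b[m])
P=np.vstack(A)
for z in range(60,500,40):
    q=P[(P[:,2]>=z)&(P[:,2]<z+40)]
    if len(q)>20:print(z,len(q),np.percentile(q[:,:2],[2,98],axis=0).round().tolist())
d,i=cKDTree(L).query(P);o=np.argsort(d)
print(np.percentile(d,[.2,.5,1,5]),P[o[30]],L[i[o[30]]])
print(R.from_quat(arm.read_state()['ee_rot']).as_matrix().round(3))
E
python3 gap.py 2w
```

```text
100 262 [[529.0, 41.0], [546.0, 70.0]]
140 768 [[523.0, -18.0], [548.0, 88.0]]
180 829 [[521.0, -14.0], [545.0, 96.0]]
220 1192 [[503.0, -10.0], [559.0, 62.0]]
260 1380 [[502.0, -21.0], [562.0, 52.0]]
300 1601 [[500.0, -33.0], [560.0, 40.0]]
340 2218 [[497.0, -40.0], [562.0, 61.0]]
380 3539 [[489.0, -47.0], [562.0, 127.0]]
420 13194 [[485.0, -41.0], [575.0, 208.0]]
460 5689 [[467.0, 107.0], [545.0, 208.0]]
[108.4461329  113.37377316 119.31883921 145.05995769] [492.87839414 212.87263149 443.04526674] [500.03805979 310.07585462 405.95604722]
[[ 0.995 -0.095 -0.003]
 [-0.093 -0.974  0.207]
 [-0.022 -0.206 -0.978]]
```

play_rows --motion '[0,0.2,0,-2,0,0,0,0,0.2,0,-4,0,0,0,0,0.2,0,-5.5,0,0,0,0,0.2,0,-6.5,0,0,0,0,0.2,0,-7.4,0,0,0]'

```text
clock: 3.5
position: [543.2, 62.0, 27.3]
ee_rot: [0.993, -0.046, -0.005, -0.104]
contact_force: [-0.6, 0.2, -1.1]
gripper_width: -0.1
```

```bash
python3 look.py 3
```

```text
3.5 [ 0.284  0.492 -0.322 -0.307 -0.72   1.421] [543.2  62.   27.3] [ 0.993 -0.046 -0.005 -0.104] [-0.6  0.2 -1.1]
```

View pics/L3.png

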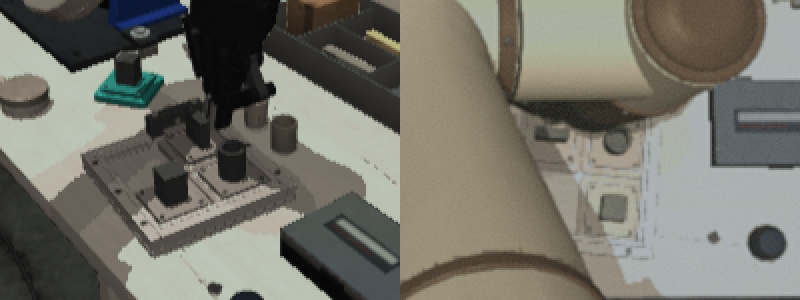

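play_rows --motion '[0,-0.2,0.02,0,0,0,0,0,-0.4,0.04,0,0,0,0,0,-0.7,0.07,0,0,0,0,0,-1.0,0.09,0,0,0,0,0,-1.4,0.13,0,0,0,0]'

```text
clock: 4.22
position: [529.0, 63.1, 27.5]
ee_rot: [0.993, -0.047, -0.005, -0.104]
contact_force: [1.4, -0.1, 0.6]
gripper_width: -0.0
```

play_rows --motion '[0,-0.4,0.04,0,0,0,0,0,-0.8,0.08,0,0,0,0,0,-1.2,0.11,0,0,0,0,0,-1.6,0.15,0,0,0,0,0,-2.0,0.19,0,0,0,0]'

```text
clock: 4.85
position: [508.7, 64.9, 27.3]
ee_rot: [0.993, -0.047, -0.005, -0.104]
contact_force: [0.4, -0.0, 0.9]
gripper_width: 0.0
```

play_rows --motion '[0,-0.4,0.04,0,0,0,0,0,-0.8,0.08,0,0,0,0,0,-1.2,0.11,0,0,0,0,0,-1.6,0.15,0,0,0,0,0,-2.0,0.19,0,0,0,0]'

```text
clock: 5.48
position: [488.7, 66.8, 27.3]
ee_rot: [0.993, -0.047, -0.005, -0.104]
contact_force: [-0.2, -0.4, 0.2]
gripper_width: 0.1
```

play_rows --motion '[0,-0.2,0.02,0,0,0,0,0,-0.4,0.04,0,0,0,0,0,-0.6,0.06,0,0,0,0,0,-0.8,0.08,0,0,0,0,0,-0.9,0.09,0,0,0,0]'

```text
clock: 6.1
position: [479.8, 67.7, 27.3]
ee_rot: [0.993, -0.047, -0.005, -0.104]
contact_force: [1.3, -0.2, -0.3]
gripper_width: -0.2
```

```bash
python3 look.py 4
```

```text
6.1 [ 0.332  0.415 -0.467 -0.333 -0.646  1.407] [479.8  67.7  27.3] [ 0.993 -0.047 -0.005 -0.104] [ 1.3 -0.2 -0.3]
```

View pics/L4.png

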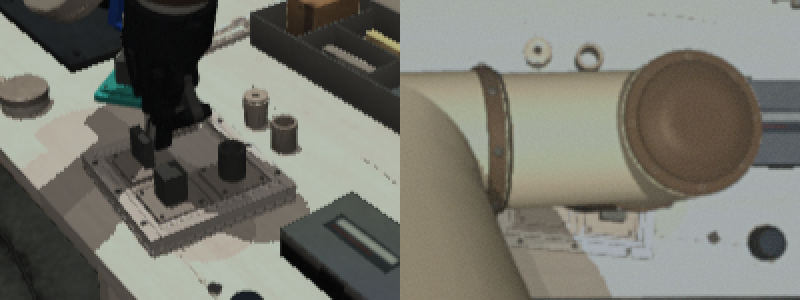

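play_rows --motion '[0,-0.1,0.01,0,0,0,0,0,-0.2,0.02,0,0,0,0,0,-0.25,0.02,0,0,0,0,0,-0.3,0.03,0,0,0,0,0,-0.35,0.03,0,0,0,0]'

```text
clock: 6.82
position: [476.4, 68.0, 27.3]
ee_rot: [0.993, -0.047, -0.005, -0.104]
contact_force: [1.1, 0.8, 0.3]
gripper_width: 0.3
```

play_rows --motion '[0,-0.05,0,0,0,0,0,0,-0.1,0.01,0,0,0,0]'

```text
clock: 7.08
position: [475.5, 68.1, 27.3]
ee_rot: [0.993, -0.047, -0.005, -0.104]
contact_force: [1.1, -1.6, -0.4]
gripper_width: 0.1
```

play_rows --motion '[0,-0.05,0,0,0,0,0,0,-0.05,0.0,0,0,0,0]'

```text
clock: 7.32
position: [475.5, 68.1, 27.4]
ee_rot: [0.993, -0.047, -0.004, -0.104]
contact_force: [0.8, -1.0, -0.7]
gripper_width: -0.1
```

play_rows --motion '[0,-0.05,0,0,0,0,0,0,-0.05,0.0,0,0,0,0]'

```text
clock: 7.58
position: [475.4, 68.2, 27.6]
ee_rot: [0.993, -0.047, -0.004, -0.105]
contact_force: [3.3, -0.8, -0.3]
gripper_width: 0.4
```

play_rows --motion '[0,-0.05,0.01,0,0,0,0,0,-0.05,0.01,0,0,0,0]'

```text
clock: 7.82
position: [475.2, 68.3, 27.8]
ee_rot: [0.993, -0.047, -0.004, -0.105]
contact_force: [5.0, -2.1, 0.4]
gripper_width: -0.1
```

play_rows --motion '[0,-0.05,0,0,0,0,0,0,-0.05,0.0,0,0,0,0]'

```text
clock: 8.07
position: [475.1, 68.3, 27.9]
ee_rot: [0.993, -0.046, -0.003, -0.105]
contact_force: [4.5, -1.6, 0.9]
gripper_width: -0.2
```

play_rows --motion '[0,0.5,-0.05,0,0,0,0,0,1.5,-0.14,0,0,0,0,0,1.5,-0.14,2,0,0,0,0,1.5,-0.14,5,0,0,0,0,1.5,-0.14,8,0,0,0]'

```text
clock: 8.7
position: [487.5, 66.6, 107.4]
ee_rot: [0.993, -0.047, -0.007, -0.104]
contact_force: [0.3, 0.1, -1.0]
gripper_width: 0.2
```

```bash
python3 look.py 5
```

```text
8.7 [ 0.331  0.298 -0.394 -0.27  -0.832  1.323] [487.5  66.6 107.4] [ 0.993 -0.047 -0.007 -0.104] [ 0.3  0.1 -1. ]
```

View pics/L5.png

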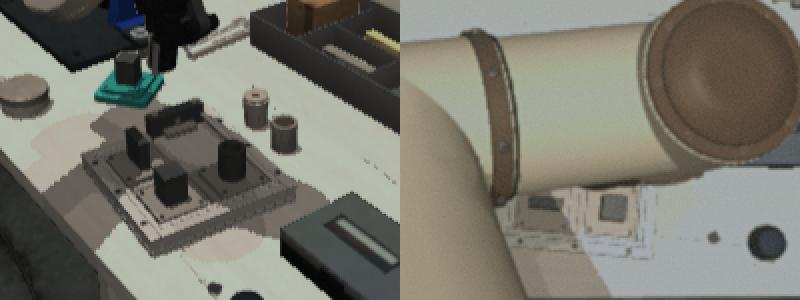

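play_rows --motion '[0,0.3,-1.0,0,0,1.87,-8.8,0,0.6,-2,0,0,3.74,-17.6,0,0.9,-3,0,0,5.6,-26.4,0,1.2,-4,0,0,7.5,-35.2,0,1.5,-5,0,0,9.35,-44]'

```text
clock: 9.43
position: [502.4, 16.4, 106.0]
ee_rot: [0.899, -0.426, -0.046, -0.094]
contact_force: [0.4, 0.1, 1.5]
gripper_width: 0.0
```

play_rows --motion '[0,0.2,-1.0,0,0,1.87,-8.8,0,0.4,-2,0,0,3.74,-17.6,0,0.6,-3,0,0,5.6,-26.4,0,0.8,-4,0,0,7.5,-35.2,0,1.0,-4.6,0,0,9.35,-44]'

```text
clock: 10.05
position: [512.4, -29.6, 106.0]
ee_rot: [-0.667, 0.737, 0.079, 0.069]
contact_force: [0.6, -0.3, 0.5]
gripper_width: 0.1
```

```bash
python3 look.py 6; python3 gap.py 6 | tail -4; python3 - <<'E'
from h import *
for t in("tube_carrier","bar_carrier","block_carrier"):
    for n in("side","top"):print(t,n,arm.place_of(t,n)[:2])
E
```

```text
10.05 [ 0.123  0.349 -0.318 -0.268 -0.899 -0.056] [512.4 -29.6 106. ] [-0.667  0.737  0.079  0.069] [ 0.6 -0.3  0.5]
[186.3833449  192.81624933 198.73904656 226.57296079] [502.04714584 130.96210292 437.52132542] [504.05376498 304.16097357 383.49871353]
[[-0.095 -0.995 -0.003]
 [-0.974  0.092  0.208]
 [-0.207  0.023 -0.978]]
tube_carrier side [{'uv': [265.5, 240.3], 'confidence': 0.81}, {'uv': [218.7, 237.0], 'confidence': 0.3}]
tube_carrier top []
bar_carrier side [{'uv': [219.6, 237.1], 'confidence': 0.74}, {'uv': [237.9, 255.6], 'confidence': 0.69}]
bar_carrier top [{'uv': [260.2, 252.3], 'confidence': 0.7}]
block_carrier side [{'uv': [234.6, 253.8], 'confidence': 0.96}, {'uv': [215.5, 195.4], 'confidence': 0.82}]
block_carrier top [{'uv': [190.1, 213.8], 'confidence': 0.8}]
```

View pics/L6.png

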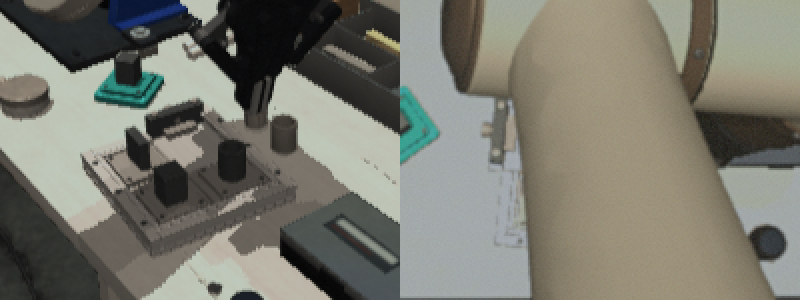

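```bash
python3 - <<'E'
from h import *
W=np.load("pics/top.npy").reshape(-1,3)
q=W[(W[:,0]>400)&(W[:,0]<640)&(W[:,1]<-45)&(W[:,1]>-250)&(W[:,2]>12)]
for y in range(-60,-220,-15):
    r=q[(q[:,1]<=y)&(q[:,1]>y-15)]
    if len(r)>5:print(y,len(r),r.min(0).round(),r.max(0).round())
s=np.load("pics/side6.npy").reshape(-1,3)
s=s[(abs(s[:,0]-512)<80)&(s[:,1]<40)&(s[:,1]>-160)&(s[:,2]>60)]
for z in range(90,300,15):
    r=s[(s[:,2]>=z)&(s[:,2]<z+15)]
    if len(r)>5:print(z,len(r),np.percentile(r,[2,98],axis=0).round().tolist())
E
```

```text
-75 52 [499. -90.  12.] [573. -89.  33.]
-90 380 [ 494. -105.   12.] [573. -90.  32.]
-105 351 [ 494. -120.   19.] [ 578. -105.   33.]
-120 493 [ 407. -135.   12.] [ 578. -120.   33.]
-135 479 [ 407. -150.   13.] [ 573. -135.   33.]
-150 365 [ 416. -165.   16.] [ 573. -150.   32.]
-165 349 [ 494. -180.   16.] [ 579. -165.   32.]
-180 361 [ 412. -195.   12.] [ 578. -180.   32.]
-195 349 [ 403. -210.   12.] [ 573. -195.   32.]
-210 108 [ 440. -225.   12.] [ 572. -210.   32.]
105 83 [[497.0, -45.0, 107.0], [523.0, -27.0, 120.0]]
120 134 [[497.0, -49.0, 120.0], [524.0, -28.0, 135.0]]
135 124 [[496.0, -54.0, 135.0], [534.0, -37.0, 150.0]]
150 315 [[475.0, -59.0, 151.0], [547.0, -33.0, 165.0]]
165 378 [[463.0, -64.0, 166.0], [559.0, -32.0, 180.0]]
180 475 [[450.0, -68.0, 180.0], [568.0, -45.0, 195.0]]
195 599 [[452.0, -73.0, 195.0], [565.0, -36.0, 210.0]]
210 230 [[469.0, -65.0, 210.0], [508.0, -44.0, 224.0]]
225 413 [[474.0, -97.0, 226.0], [527.0, -47.0, 240.0]]
240 494 [[474.0, -100.0, 240.0], [527.0, -44.0, 255.0]]
255 593 [[475.0, -103.0, 255.0], [530.0, -49.0, 270.0]]
270 492 [[476.0, -109.0, 270.0], [534.0, -44.0, 285.0]]
285 554 [[472.0, -112.0, 286.0], [530.0, -61.0, 300.0]]
```

play_rows --motion '[0,0,0,-2,0,0,0,0,0,0,-4,0,0,0,0,0,0,-6,0,0,0,0,0,0,-7,0,0,0,0,0,0,-8,0,0,0]'

```text
clock: 11.08
position: [513.8, -29.1, 27.1]
ee_rot: [-0.67, 0.735, 0.077, 0.071]
contact_force: [0.2, 0.5, 0.5]
gripper_width: -0.2
```

play_rows --motion '[0,0.02,0.2,0,0,0,0,0,0.04,0.4,0,0,0,0,0,0.06,0.6,0,0,0,0,0,0.08,0.8,0,0,0,0,0,0.1,1.0,0,0,0,0]'

```text
clock: 11.7
position: [514.6, -19.1, 27.6]
ee_rot: [-0.67, 0.735, 0.077, 0.071]
contact_force: [1.2, -0.2, 1.0]
gripper_width: -0.1
```

```bash
python3 look.py 7
```

```text
11.7 [ 0.14   0.465 -0.374 -0.315 -0.727  0.002] [514.6 -19.1  27.6] [-0.67   0.735  0.077  0.071] [ 1.2 -0.2  1. ]
```

View pics/L7.png

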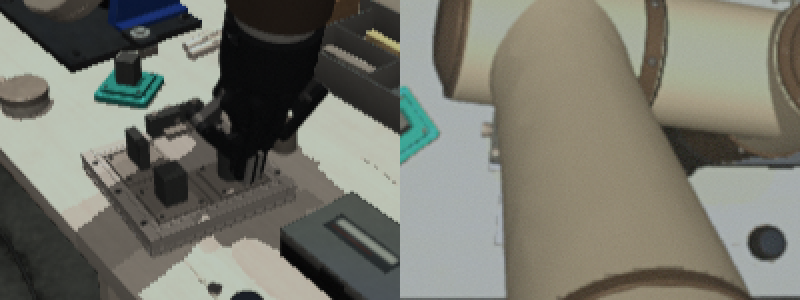

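play_rows --motion '[0,0.03,0.3,0,0,0,0,0,0.06,0.7,0,0,0,0,0,0.1,1.1,0,0,0,0,0,0.14,1.5,0,0,0,0,0,0.18,1.9,0,0,0,0]'

```text
clock: 12.42
position: [516.3, 0.1, 27.3]
ee_rot: [-0.67, 0.735, 0.077, 0.07]
contact_force: [-0.2, -1.4, 0.8]
gripper_width: -0.0
```

play_rows --motion '[0,0.03,0.4,0,0,0,0,0,0.07,0.8,0,0,0,0,0,0.1,1.2,0,0,0,0,0,0.14,1.6,0,0,0,0,0,0.18,2.0,0,0,0,0]'

```text
clock: 13.05
position: [518.1, 20.1, 27.3]
ee_rot: [-0.67, 0.735, 0.077, 0.07]
contact_force: [0.7, -1.1, 0.2]
gripper_width: -0.0
```

play_rows --motion '[0,0.03,0.35,0,0,0,0,0,0.07,0.7,0,0,0,0,0,0.1,1.05,0,0,0,0,0,0.13,1.35,0,0,0,0,0,0.15,1.6,0,0,0,0]'

```text
clock: 13.68
position: [519.6, 36.0, 27.3]
ee_rot: [-0.67, 0.735, 0.077, 0.07]
contact_force: [-0.2, -0.5, 0.3]
gripper_width: -0.1
```

```bash
python3 look.py 8; python3 gap.py 8|tail -4
```

```text
13.675 [ 0.246  0.464 -0.375 -0.317 -0.704 -0.101] [519.6  36.   27.3] [-0.67   0.735  0.077  0.07 ] [-0.2 -0.5  0.3]
[106.34915389 111.85247235 118.11032304 152.82884185] [492.9750978  192.41061661 369.98577793] [492.71577094 286.26404185 334.49488115]
[[-0.093 -0.996  0.   ]
 [-0.974  0.091  0.208]
 [-0.207  0.019 -0.978]]
```

View pics/L8.png

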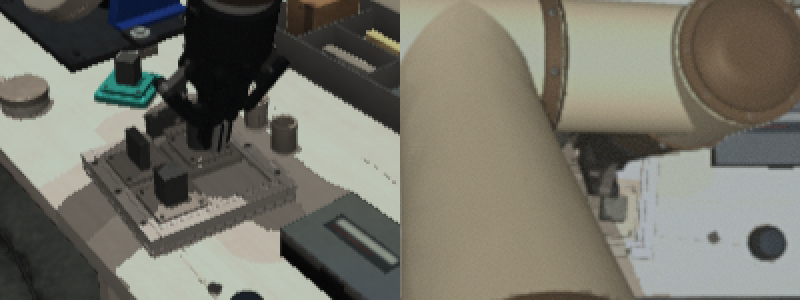

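play_rows --motion '[0,0.01,0.1,0,0,0,0,0,0.02,0.2,0,0,0,0,0,0.03,0.3,0,0,0,0,0,0.04,0.4,0,0,0,0]'

```text
clock: 14.28
position: [520.0, 39.8, 27.3]
ee_rot: [-0.67, 0.735, 0.077, 0.07]
contact_force: [0.0, -0.3, -0.4]
gripper_width: -0.1
```

play_rows --motion '[0,0,0.05,0,0,0,0,0,0.01,0.1,0,0,0,0,0,0.01,0.1,0,0,0,0]'

```text
clock: 14.65
position: [520.0, 40.9, 27.3]
ee_rot: [-0.67, 0.735, 0.077, 0.07]
contact_force: [-0.6, -0.6, 0.4]
gripper_width: 0.0
```

play_rows --motion '[0,0,0.05,0,0,0,0,0,0.01,0.1,0,0,0,0,0,0.01,0.1,0,0,0,0]'

```text
clock: 15.02
position: [520.2, 41.9, 27.3]
ee_rot: [-0.67, 0.735, 0.077, 0.07]
contact_force: [-0.4, 0.3, -0.1]
gripper_width: 0.0
```

play_rows --motion '[0,0,0.05,0,0,0,0,0,0.01,0.1,0,0,0,0,0,0.01,0.1,0,0,0,0]'

```text
clock: 15.4
position: [520.3, 42.8, 27.3]
ee_rot: [-0.67, 0.735, 0.077, 0.07]
contact_force: [0.0, -0.4, -0.4]
gripper_width: 0.3
```

play_rows --motion '[0,0,0.05,0,0,0,0,0,0.01,0.1,0,0,0,0,0,0.01,0.1,0,0,0,0]'

```text
clock: 15.78
position: [520.3, 43.3, 27.3]
ee_rot: [-0.67, 0.735, 0.077, 0.07]
contact_force: [-0.5, -5.5, 1.2]
gripper_width: 0.2
```

play_rows --motion '[0,0,0.05,0,0,0,0,0,0.01,0.1,0,0,0,0,0,0.01,0.1,0,0,0,0]'

```text
clock: 16.15
position: [520.3, 43.6, 27.5]
ee_rot: [-0.67, 0.735, 0.077, 0.07]
contact_force: [-0.9, -7.5, 1.4]
gripper_width: 0.2
```

play_rows --motion '[0,0,0.05,0,0,0,0,0,0.01,0.1,0,0,0,0,0,0.01,0.1,0,0,0,0]'

```text
clock: 16.52
position: [520.3, 43.9, 27.7]
ee_rot: [-0.67, 0.735, 0.077, 0.069]
contact_force: [-0.8, -10.5, 3.4]
gripper_width: 0.1
```

play_rows --motion '[0,0,0,0,0,0,0,0,0,0,0,0,0,0]'

```text
clock: 16.77
position: [520.3, 43.9, 27.7]
ee_rot: [-0.67, 0.735, 0.077, 0.069]
contact_force: [-1.1, -9.5, 4.1]
gripper_width: -0.1
```

```bash
python3 look.py 9; python3 - <<'E'
from h import *
p,_=arm.get_image("side");q=p[:,:,::-1][185:260,190:290]
cv2.imwrite("pics/L9b.png",cv2.resize(q,(800,600),interpolation=2))
print(arm.read_state()['contact_force'])
E
```

```text
16.775 [ 0.263  0.464 -0.375 -0.313 -0.702 -0.119] [520.3  43.9  27.7] [-0.67   0.735  0.077  0.069] [-1.1 -9.5  4.1]
[ -0.87103726 -10.48473514   4.03033149]
```

View pics/L9b.png

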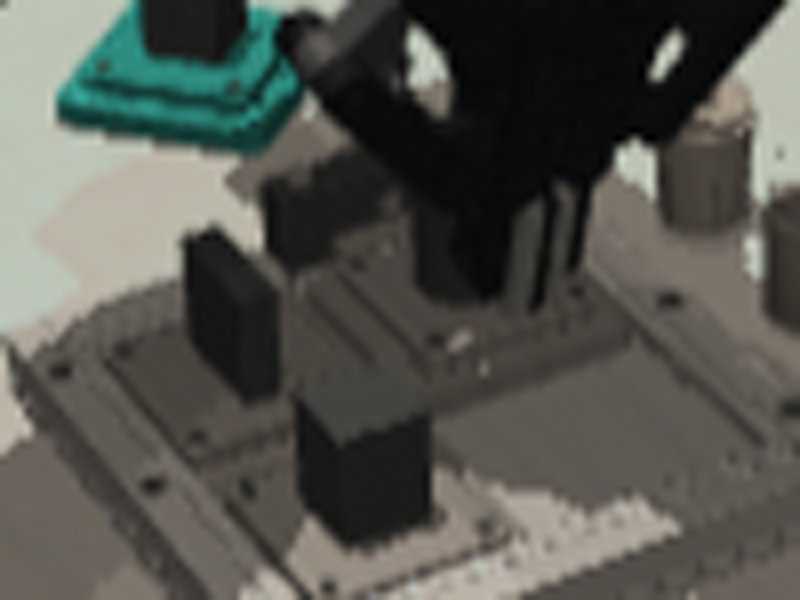

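```bash
python3 - <<'E'
from h import *
T=np.array([487.8,35.5]);c,s=np.cos(-.095),np.sin(-.095)
for f in("top","side","side9","top9"):
    W=np.load(f"pics/{f}.npy").copy();d=W[...,:2]-T
    x=d@[c,s];y=d@[-s,c];z=W[...,2]
    print(f)
    m=(x>18)&(x<46)&(y>50)&(y<90)&(z>-5)&(z<40)
    for b in np.arange(50,90,2):
        k=m&(y>=b)&(y<b+2)
        if k.sum():print(' y',b,k.sum(),np.percentile(z[k],[10,50,90]).round(1))
E
python3 - <<'E'
import cv2,numpy as np
import sys;sys.path.insert(0,'.')
from h import *
# top & side initial, rectified at z=12 in the tray frame
T=np.array([487.8,35.5]);c,s=np.cos(-.095),np.sin(-.095)
out=[]
for n,f in(("top","top0"),("side","side0")):
    im=cv2.imread(f"pics/{f}.png")
    yy,xx=np.mgrid[95:-75:-.45,75:-75:-.4] if 0 else np.meshgrid(np.arange(95,-75,-.43),np.arange(75,-10,-.43))
    X=np.stack([T[0]+c*xx-s*yy,T[1]+s*xx+c*yy,np.full(xx.shape,12.)],-1) if 0 else np.stack([T[0]+c*xx-s*yy,T[1]+s*xx+c*yy,np.full(xx.shape,12.)],-1)
    # first meshgrid output is y coordinate
    a,b=yy,xx
    ty,tx=np.meshgrid(np.arange(95,-75,-.22),np.arange(75,15,-.22))
    X=np.stack([T[0]+c*tx-s*ty,T[1]+s*tx+c*ty,np.full(tx.shape,12.)],-1)
    uv=proj(n,X.reshape(-1,3)).reshape(tx.shape+(2,)).astype(np.float32)
    o=cv2.remap(im,uv[...,0],uv[...,1],cv2.INTER_CUBIC)
    for y in range(-70,95,10):
        k=int((95-y)/.22);cv2.line(o,(k,0),(k,4 if y%50 else 12),(0,0,255),1)
    out.append(o)
cv2.imwrite("pics/rect.png",np.vstack(out))
E
```

```text
top
 y 50 15 [17.2 17.9 19.7]
 y 52 14 [ 9.8 12.7 17.9]
 y 54 17 [ 9.  10.6 13. ]
 y 56 15 [ 9.4 11.2 13.2]
 y 58 17 [ 5.4 11.7 13. ]
 y 60 15 [3.1 4.6 6.2]
 y 62 18 [ 3.4 12.6 13.5]
 y 64 16 [10.5 11.9 13.8]
 y 66 17 [10.4 12.5 14.7]
 y 68 15 [10.3 11.2 12.8]
 y 70 16 [10.7 12.5 14.1]
 y 72 17 [21.6 26.9 29. ]
 y 74 16 [26.3 27.3 28.9]
 y 76 16 [26.1 27.3 29. ]
 y 78 16 [26.8 27.4 29.3]
 y 80 15 [25.5 27.5 29.3]
 y 82 17 [24.7 27.9 29.4]
 y 84 9 [-0.2 19.4 26.4]
 y 86 16 [-3.3  6.7 23.5]
 y 88 15 [-2.9 16.5 23.1]
side
 y 58 3 [12.6 13.5 13.9]
 y 60 7 [11.3 11.9 13.8]
 y 62 4 [11.3 12.9 13.7]
 y 64 8 [11.7 13.2 13.8]
 y 66 5 [11.7 13.4 13.9]
 y 68 12 [12.3 18.  26.1]
 y 70 59 [13.4 19.7 27.7]
 y 72 16 [15.8 21.8 28.3]
 y 74 8 [27.2 28.4 28.9]
 y 76 10 [27.5 28.  29.2]
 y 78 9 [27.5 28.9 29.5]
 y 80 6 [27.3 27.9 29.1]
 y 82 1 [26.5 26.5 26.5]
 y 88 3 [23.4 23.7 23.9]
side9
 y 50 3 [17.9 18.2 18.8]
 y 52 2 [17.8 17.8 17.9]
 y 54 1 [17.7 17.7 17.7]
 y 60 2 [12.9 13.4 13.9]
 y 62 6 [12.3 13.4 14.4]
 y 64 6 [12.2 13.3 14.1]
 y 66 3 [12.3 13.3 13.5]
 y 68 14 [12.8 14.7 23. ]
 y 70 36 [14.7 21.5 27.5]
 y 72 15 [13.1 20.5 28. ]
 y 74 2 [15.4 20.9 26.5]
 y 76 6 [27.5 27.9 28.7]
 y 78 1 [28. 28. 28.]
 y 80 5 [27.6 28.  28.2]
 y 88 1 [24.3 24.3 24.3]
top9
```

View pics/rect.png

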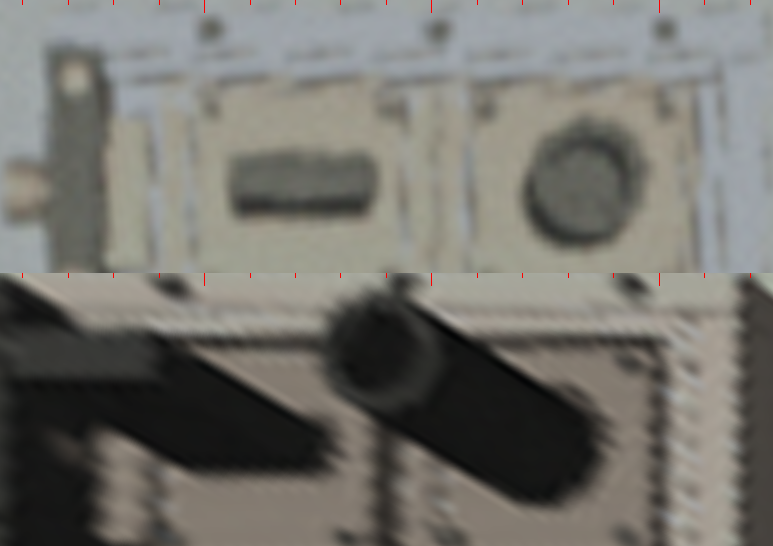

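The felt contact puts the carrier centre at y ≈ 34 mm in the tray. The depth profile puts the pad face at about 63 mm, so a touching carrier would be centred at about 33 mm. These agree, so the carrier is on the stop and not snagged. Now I'll hold.

play_rows --motion '[0,0,0,0,0,0,0,0,0,0,0,0,0,0,0,0,0,0,0,0,0,0,0,0,0,0,0,0]'

```text
clock: 17.42
position: [520.3, 43.9, 27.7]
ee_rot: [-0.67, 0.735, 0.077, 0.069]
contact_force: [-2.4, -10.3, 4.4]
gripper_width: -0.1
```

play_rows --motion '[0,0,0,0,0,0,0,0,0,0,0,0,0,0,0,0,0,0,0,0,0,0,0,0,0,0,0,0]'

```text
clock: 17.92
position: [520.3, 44.0, 27.7]
ee_rot: [-0.67, 0.735, 0.077, 0.069]
contact_force: [-1.4, -10.3, 3.9]
gripper_width: -0.2
```

play_rows --motion '[0,0,0,0,0,0,0,0,0,0,0,0,0,0,0,0,0,0,0,0,0,0,0,0,0,0,0,0]'

```text
clock: 18.42
position: [520.3, 43.9, 27.7]
ee_rot: [-0.67, 0.735, 0.077, 0.069]
contact_force: [-0.8, -11.2, 4.6]
gripper_width: 0.3
```

play_rows --motion '[0,0,-0.4,0,0,0,0,0,-0.1,-1.5,0,0,0,0,0,-0.2,-2,2,0,0,0,0,-0.2,-2,5,0,0,0,0,-0.2,-2,8,0,0,0]'

```text
clock: 19.05
position: [518.5, 25.8, 108.0]
ee_rot: [-0.669, 0.735, 0.078, 0.07]
contact_force: [0.7, -0.3, -0.4]
gripper_width: -0.1
```

play_rows --motion '[0,-1,-0.1,0,0,-1.87,8.8,0,-2,-0.2,0,0,-3.74,17.6,0,-3,-0.4,0,0,-5.6,26.4,0,-4,-0.6,0,0,-7.5,35.2,0,-5,-0.8,0,0,-9.35,44]'

```text
clock: 19.68
position: [468.3, 17.9, 107.3]
ee_rot: [0.901, -0.421, -0.044, -0.095]
contact_force: [-0.1, -0.4, -0.5]
gripper_width: 0.3
```

play_rows --motion '[0,-1,-0.1,0,0,-1.87,8.8,0,-2,-0.2,0,0,-3.74,17.6,0,-3,-0.4,0,0,-5.6,26.4,0,-4,-0.5,0,0,-7.5,35.2,0,-4.3,-0.6,0,0,-9.35,44]'

```text
clock: 20.3
position: [425.0, 11.9, 107.4]
ee_rot: [0.993, -0.044, -0.005, -0.105]
contact_force: [-0.7, 0.1, -0.4]
gripper_width: 0.0
```

```bash
python3 look.py 10; python3 - <<'E'
from h import *
T=np.array([487.8,35.5]);c,s=np.cos(-.095),np.sin(-.095)
for f in("side10","top10"):
    W=np.load(f"pics/{f}.npy").copy();d=W[...,:2]-T
    x=d@[c,s];y=d@[-s,c];z=W[...,2]
    m=((abs(x)<62)&(abs(y)<62)&(z>42)&(z<52)).astype(np.uint8)
    k,l,st,ce=cv2.connectedComponentsWithStats(m)
    for i in range(1,k):
        if st[i,4]>8:print(f,st[i,4],ce[i].round(),x[l==i].mean().round(1),y[l==i].mean().round(1))
E
```

```text
20.3 [ 0.249  0.206 -0.526 -0.284 -0.807  1.426] [425.   11.9 107.4] [ 0.993 -0.044 -0.005 -0.105] [-0.7  0.1 -0.4]
side10 101 [247. 208.] 29.1 28.7
side10 80 [218. 219.] -33.5 24.7
side10 151 [235. 237.] -32.7 -36.3
top10 64 [264. 215.] 32.4 32.3
```

View pics/L10.png

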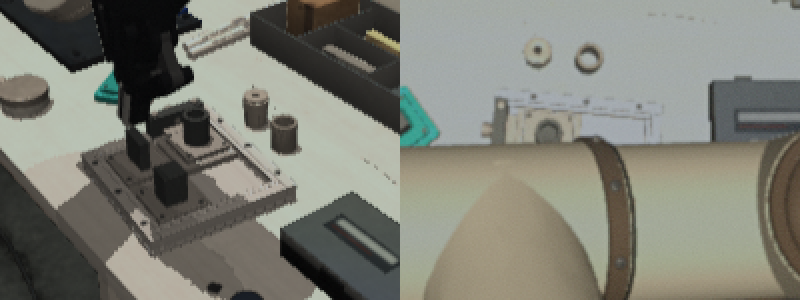

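play_rows --motion '[0,0,-0.1,-2,0,0,0,0,0,-0.2,-4,0,0,0,0,0,-0.2,-6,0,0,0,0,0,-0.2,-7,0,0,0,0,0,-0.2,-8,0,0,0]'

```text
clock: 21.02
position: [426.1, 9.9, 27.1]
ee_rot: [0.993, -0.047, -0.005, -0.104]
contact_force: [-0.2, 0.4, -0.3]
gripper_width: -0.4
```

play_rows --motion '[0,0.2,-0.02,0,0,0,0,0,0.4,-0.04,0,0,0,0,0,0.6,-0.06,0,0,0,0,0,0.8,-0.08,0,0,0,0,0,1.0,-0.09,0,0,0,0]'

```text
clock: 21.65
position: [435.5, 8.9, 27.4]
ee_rot: [0.993, -0.047, -0.005, -0.104]
contact_force: [-0.2, -0.0, 0.6]
gripper_width: 0.1
```

```bash
python3 look.py 11
```

```text
21.65 [ 0.228  0.365 -0.558 -0.352 -0.629  1.532] [435.5   8.9  27.4] [ 0.993 -0.047 -0.005 -0.104] [-0.2 -0.   0.6]
```

View pics/L11.png

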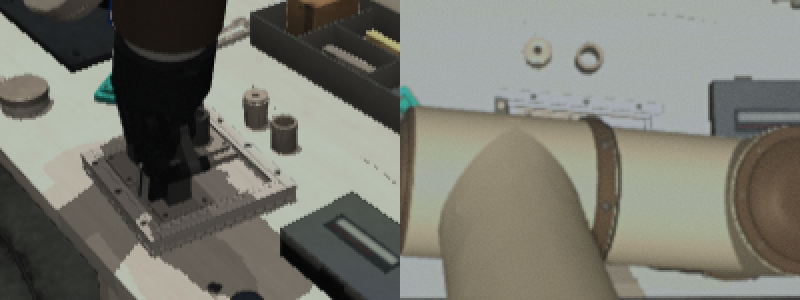

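play_rows --motion '[0,0.3,-0.03,0,0,0,0,0,0.7,-0.07,0,0,0,0,0,1.1,-0.1,0,0,0,0,0,1.5,-0.14,0,0,0,0,0,1.9,-0.18,0,0,0,0]'

```text
clock: 22.38
position: [454.9, 7.1, 27.3]
ee_rot: [0.993, -0.047, -0.005, -0.104]
contact_force: [-0.5, -0.0, 0.2]
gripper_width: -0.2
```

play_rows --motion '[0,0.4,-0.04,0,0,0,0,0,0.8,-0.08,0,0,0,0,0,1.2,-0.11,0,0,0,0,0,1.6,-0.15,0,0,0,0,0,2.0,-0.19,0,0,0,0]'

```text
clock: 23.0
position: [474.8, 5.2, 27.3]
ee_rot: [0.993, -0.047, -0.005, -0.104]
contact_force: [-0.4, -0.7, 0.2]
gripper_width: -0.1
```

play_rows --motion '[0,0.3,-0.03,0,0,0,0,0,0.6,-0.06,0,0,0,0,0,0.9,-0.09,0,0,0,0,0,1.2,-0.11,0,0,0,0,0,1.4,-0.13,0,0,0,0]'

```text
clock: 23.62
position: [488.7, 3.9, 27.3]
ee_rot: [0.993, -0.047, -0.005, -0.104]
contact_force: [0.2, 0.3, -0.0]
gripper_width: -0.2
```

```bash
python3 look.py 12
```

```text
23.625 [ 0.194  0.43  -0.44  -0.328 -0.687  1.535] [488.7   3.9  27.3] [ 0.993 -0.047 -0.005 -0.104] [ 0.2  0.3 -0. ]
```

View pics/L12.png

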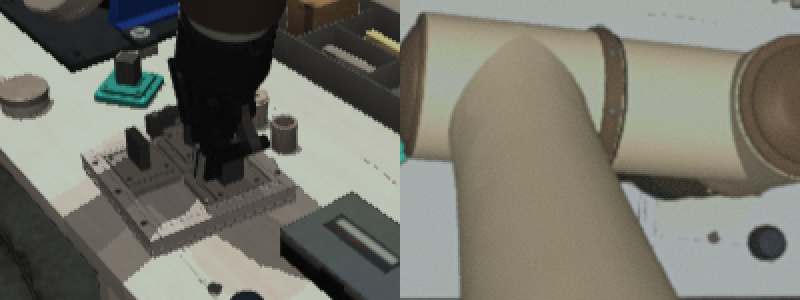

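play_rows --motion '[0,0.1,-0.01,0,0,0,0,0,0.2,-0.02,0,0,0,0,0,0.3,-0.03,0,0,0,0,0,0.35,-0.03,0,0,0,0,0,0.4,-0.04,0,0,0,0]'

```text
clock: 24.35
position: [492.6, 3.5, 27.3]
ee_rot: [0.993, -0.047, -0.005, -0.104]
contact_force: [-1.2, -0.0, -0.2]
gripper_width: -0.0
```

play_rows --motion '[0,0.05,0,0,0,0,0,0,0.1,-0.01,0,0,0,0]'

```text
clock: 24.6
position: [493.6, 3.4, 27.3]
ee_rot: [0.993, -0.047, -0.005, -0.104]
contact_force: [-0.8, -0.2, -0.7]
gripper_width: -0.0
```

play_rows --motion '[0,0.05,0,0,0,0,0,0,0.1,-0.01,0,0,0,0]'

```text
clock: 24.85
position: [494.6, 3.3, 27.3]
ee_rot: [0.993, -0.047, -0.005, -0.104]
contact_force: [-0.7, 0.8, -0.2]
gripper_width: 0.2
```

play_rows --motion '[0,0.05,0,0,0,0,0,0,0.1,-0.01,0,0,0,0]'

```text
clock: 25.1
position: [495.1, 3.3, 27.2]
ee_rot: [0.993, -0.047, -0.005, -0.104]
contact_force: [-2.5, 1.0, 1.0]
gripper_width: 0.1
```

play_rows --motion '[0,0.05,0,0,0,0,0,0,0.05,0,0,0,0,0]'

```text
clock: 25.35
position: [495.1, 3.2, 27.1]
ee_rot: [0.993, -0.047, -0.006, -0.104]
contact_force: [-3.8, -0.0, 2.0]
gripper_width: -0.0
```

play_rows --motion '[0,0.03,0,0,0,0,0,0,0.03,0,0,0,0,0]'

```text
clock: 25.6
position: [495.3, 3.2, 27.1]
ee_rot: [0.993, -0.047, -0.006, -0.104]
contact_force: [-4.9, 0.4, 2.3]
gripper_width: -0.1
```

play_rows --motion '[0,-0.5,0.05,0,0,0,0,0,-2,0.19,0,0,0,0,0,-2,0.19,2,0,0,0,0,-2,0.19,6,0,0,0,0,-2,0.19,11,0,0,0]'

```text
clock: 26.22
position: [475.6, 5.1, 137.9]
ee_rot: [0.993, -0.047, -0.005, -0.104]
contact_force: [0.4, 0.3, 0.3]
gripper_width: 0.0
```

play_rows --motion '[0,-2,0,1,0,0,0,0,-4,0,2,0,0,0,0,-6,0,3,0,0,0,0,-7,-3,4,0,0,0,0,-7,-7,5,0,0,0]'

```text
clock: 26.85
position: [405.6, -65.0, 188.1]
ee_rot: [0.993, -0.045, -0.004, -0.105]
contact_force: [0.4, -0.6, -0.6]
gripper_width: 0.1
```

play_rows --motion '[0,0,-5,0,0,0,0,0,0,-10,0,0,0,0,0,0,-15,0,0,0,0,0,0,-20,0,0,0,0,0,0,-24,0,0,0,0]'

```text
clock: 27.48
position: [406.2, -306.7, 187.3]
ee_rot: [0.993, -0.047, -0.004, -0.104]
contact_force: [1.1, 0.4, -1.0]
gripper_width: 0.1
```

```bash
python3 look.py 13; python3 - <<'E'
from h import *
T=np.array([487.8,35.5]);c,s=np.cos(-.095),np.sin(-.095)
for f in("side","side13","top","top13"):
    W=np.load(f"pics/{f}.npy").copy();d=W[...,:2]-T
    x=d@[c,s];y=d@[-s,c];z=W[...,2]
    m=((abs(x)<62)&(abs(y)<62)&(z>43)&(z<52)).astype(np.uint8)
    k,l,st,ce=cv2.connectedComponentsWithStats(m)
    for i in range(1,k):
        if st[i,4]>8:print(f,st[i,4],ce[i].round(),x[l==i].mean().round(1),y[l==i].mean().round(1))
E
```

```text
27.475 [-0.447  0.297 -0.18  -0.203 -1.191  2.008] [ 406.2 -306.7  187.3] [ 0.993 -0.047 -0.004 -0.104] [ 1.1  0.4 -1. ]
side 70 [248. 209.] 28.8 25.3
side 105 [266. 225.] 29.6 -34.3
side 142 [235. 236.] -32.5 -36.1
side13 87 [247. 208.] 29.4 29.4
side13 77 [218. 219.] -33.6 24.9
side13 127 [266. 225.] 29.8 -35.1
top 97 [265. 216.] 30.2 29.6
top 82 [299. 219.] 30.5 -31.0
top 155 [297. 253.] -31.2 -31.7
top13 78 [264. 216.] 30.0 32.1
top13 156 [299. 219.] 31.1 -31.4
top13 97 [262. 251.] -32.3 29.9
```

View pics/L13.png

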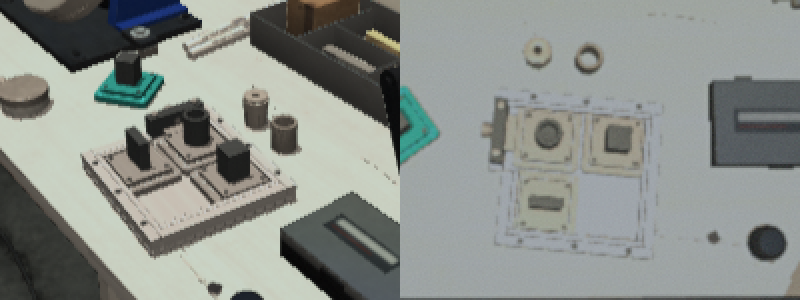

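```bash
python3 - <<'E'
from h import *
T=np.array([487.15,34.86]);T=np.array([487.75,34.86]);c,s=np.cos(-.096),np.sin(-.096)
ps=[arm.get_image("top") for _ in range(6)]
im=np.mean([p[0] for p in ps],0)[:,:,::-1].astype(np.uint8)
o=[]
def rect(im,z):
    ty,tx=np.meshgrid(np.arange(92,-5,-.125),np.arange(72,36-36,-.125))
    X=np.stack([T[0]+c*tx-s*ty,T[1]+s*tx+c*ty,np.full(tx.shape,z)],-1)
    uv=proj("top",X.reshape(-1,3)).reshape(tx.shape+(2,)).astype(np.float32)
    r=cv2.remap(im,uv[...,0],uv[...,1],cv2.INTER_CUBIC)
    for y in range(0,92,10):
        k=int((92-y)/.125);cv2.line(r,(k,0),(k,8),(0,0,255),1)
    return r
cv2.imwrite("pics/fin.png",rect(im,12.)[:580])
# depth profile, averaged
D=np.median([p[1] for p in ps],0);W,_=cloud("top",im,D)
d=W[...,:2]-T;x=d@[c,s];y=d@[-s,c];z=W[...,2]
m=(x>20)&(x<44)
for b in range(50,76,1):
    k=m&(y>=b)&(y<b+1);print(b,k.sum(),np.percentile(z[k],[10,50,90]).round(1))
E
```

```text
50 6 [17.1 18.  18.6]
51 7 [16.6 17.2 18.5]
52 6 [17.5 17.6 18.6]
53 8 [16.8 17.4 18.3]
54 5 [16.7 17.  17.6]
55 8 [16.6 17.5 18.5]
56 7 [10.5 11.5 11.9]
57 7 [10.5 10.9 11.7]
58 7 [10.4 10.7 11.4]
59 6 [11.5 11.8 12.8]
60 7 [11.2 11.8 12.5]
61 6 [10.7 10.9 11.7]
62 8 [11.3 11.8 12.4]
63 6 [12.1 12.8 13.2]
64 7 [11.5 12.1 12.8]
65 5 [12.  12.4 13.1]
66 8 [11.3 12.7 13.3]
67 6 [11.4 12.3 13.1]
68 8 [11.9 12.4 13. ]
69 7 [11.4 12.2 13.4]
70 7 [11.8 12.1 12.8]
71 6 [11.3 12.4 12.6]
72 10 [11.5 13.1 25.9]
73 7 [26.1 27.2 28. ]
74 6 [27.1 28.  28.3]
75 7 [26.7 27.4 27.7]
```

View pics/fin.png

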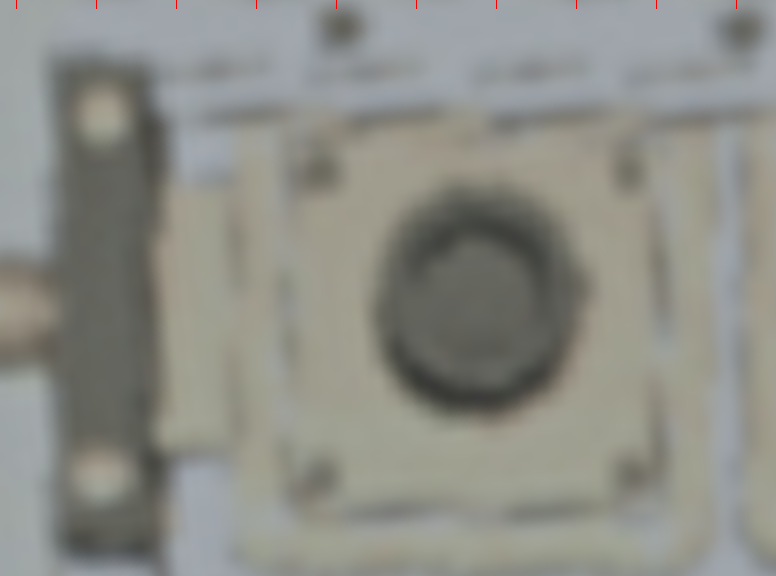

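The enlarged crop shows the tube carrier's flange touching the pad, with no floor visible between them. The bar is at the near wall, the block is at the far wall, and the sleeve and collet haven't moved.

```bash
python3 -c "
from bench import arm;print(arm.job_done())"
```

```text
the job is handed in; nothing more can be done
None
```

The job is done in the order asked and handed in at about 28 s of the 72 s allowed. I made all the moves by pushing with the shut fingers, leaning the tool 12° to the right to stay clear of the laser head.

1. **Bar carrier:** this was the one in front of the stop. I slid it into the near left station until it met the near wall at about 5 N.
2. **Tube carrier:** I slid it home and found the stop by feel, with the carrier centred at y ≈ 34 mm in the tray. I held it there for about 1.9 s; the readings, taken every half second or so, were 9.5 to 11.2 N.
3. **Block carrier:** I slid it to the far wall, into the station the tube carrier had left, until it met the wall at about 5 N.

**Last checks:**
- The final pictures put the bar at x ≈ -32 mm, the block at x ≈ 31 mm and the tube at y ≈ 33 mm in the tray.
- There was no gap between the tube carrier and the stop pad in the enlarged picture or the depth readings.
- The sleeve and collet look unmoved, and the arm was well clear of everything.

**Small disagreements:**
- The felt and seen stop positions differ by about 1 mm.
- The side camera read sample positions 2 to 5 mm lower in y than the top camera, mostly because it sees their side faces. I relied on contact and the top view.

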